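# Slide the slate serving board out over the marble slab's edge

## Task

Push the dark slate board along the white marble slab, towards you, until its front end sticks out past the slab's front edge by 5 cm and the board lies square to that edge, so that someone can get a hand under it and carry it away. Only push it with the fingertips or the outside of the fingers: do not grip or lift it, keep the yoghurt pot standing on it without touching the pot, and leave everything else where it is.

Things in the scene. Friction and masses are not known exactly. Their poses are not given: they have to be found in the camera images.
- marble_slab: white marble pastry slab, 250 mm deep (its x) by 260 mm wide (its y) by 30 mm thick with 15 mm corner radii, fixed on the table; origin at the centre of its underside; its x axis points away from the robot (turned up to 0.2 rad), so its straight front edge (the one nearer the robot) lies 125 mm from its centre along its -x; its top is 30 mm above the table
- slate_board: dark slate serving board lying loose and flat on the marble slab, 180 mm long (its x) by 130 mm wide (its y) by 12 mm thick with 10 mm corner radii, 0.35 to 0.7 kg; origin at the centre of its underside; its x axis points away from the robot, up to 0.2 rad off the slab's
- slate_front (a point): middle of the slate board's front end (the short end nearer the robot), half-way up its thickness, 90 mm from the board's centre; at the start it lies some 2 to 5 cm behind the slab's front edge
- slate_rear (a point): middle of the slate board's rear end (the short end away from the robot), half-way up its thickness, 90 mm from the board's centre
- yoghurt_pot: white yoghurt pot with a foil lid, 72 mm across and 71 mm tall, standing loose on the slate board, 10 to 30 mm forward of its middle; origin at the centre of its underside, z up; not to be touched
- spice_jar: spice jar with a yellow cap, 45 mm across and 100 mm tall, standing on the table beside the slab; origin at the centre of its underside; not to be moved
- pepper_mill: dark wooden pepper mill, 58 mm across and 160 mm tall, standing on the table on the other side of the slab; origin at the centre of its underside; not to be moved
- red_can: red drinks can, 66 mm across and 122 mm tall, standing near the left rear of the table; origin at the centre of its underside; not to be moved
- green_bottle: green glass bottle, 62 mm across and 234 mm tall, standing near the right rear of the table; origin at the centre of its underside; not to be moved
There are look-alikes about, which are no part of the job. What is shaped like the slate_board but blue is not meant.

How it is judged:
At the end, for the whole second after the job is handed in: Slate board flat and still on the marble slab, the middle of its front end 38 to 62 mm past the slab's front edge, within 0.14 rad of square; yoghurt pot upright and still on it; spice jar, pepper mill, red can and green bottle each within 20 mm of their start (x of slate_front in the frame of marble_slab between -0.187 and -0.163 m and angle between the x axis of slate_board and the x axis of marble_slab, either way round below 0.14 rad and angle between slate_board's own z axis and vertical below 0.05 rad and z of slate_board in the frame of marble_slab between 0.024 and 0.036 m and linear speed of each of slate_board, yoghurt_pot below 0.01 m/s and z of yoghurt_pot in the frame of slate_board between 0.006 and 0.018 m and angle between yoghurt_pot's own z axis and vertical below 0.1 rad and distance of each of spice_jar, pepper_mill, red_can, green_bottle from where it was at the start of the episode below 0.02 m); the robot touches nothing.
It fails at once if the slate board is lifted (more than 12 mm) or tipped (more than 0.15 rad) (height (world z) of slate_board above 0.042 m or angle between slate_board's own z axis and vertical above 0.15 rad).
It fails at once if the yoghurt pot is touched by the robot, tipped over or lifted off the board (contact force between any of the arm, the fingers and yoghurt_pot above 1 N or angle between yoghurt_pot's own z axis and vertical above 0.5 rad or height (world z) of yoghurt_pot above 0.065 m).
It fails at once if the spice jar, pepper mill, red can or green bottle is moved more than 30 mm (distance of any of spice_jar, pepper_mill, red_can, green_bottle from where it was at the start of the episode above 0.03 m).
It also fails if it takes over 40 s, if anything falls off the work surface, if the arm or the gripper's body presses on something with over 40 N, if the wrist force passes 120 N, or if a joint passes its speed limit or range.

## Robot

A 7-joint arm with a two-finger parallel gripper is mounted at the origin on a cart in front of the work surface, level with it; the furniture and walls round the work are solid. World frame = base frame: x ahead of the robot, y to its left, z up, the work surface at z = 0. Lengths are in m, angles in rad, forces in N, time in s.
With the tool pointing down it reaches from about 0.425 to 0.925 m from the base axis. Payload 6.8 kg.
Tool frame: the origin (TCP) lies at the very end of the fingers, on their centre line; the grasp point (between the pads) lies 19 mm behind it; z points along the fingers, y is the line along which they close (so a half turn about z gives the same grasp; the last joint's range is limited). The gripper opens to 85 mm and grips with 20 to 120 N. Pads are 22 mm wide; open, the fingers measure 114 mm over their backs; the gripper's body (76 mm by 85 mm) begins 54 mm behind the grasp point. The pads swing forward as they close: fully open they stand 13 mm farther back than shut.
Start: joints at [1.054, 0.477, 0.022, 1.555, -0.011, 1.109, -0.083], TCP at [0.268, -0.619, 0.231] pointing down, gripper open.
Joint ranges: [-2.96, 2.96], [-0.34, 2.1], [-1.41, 1.46], [0.24, 2.44], [-1.37, 4.51], [0.17, 1.92], [-2.96, 2.96]. Speed limits (rad/s): [2.39, 2.39, 3.14, 3.14, 3.14, 3.14, 3.14].

## Interface

Orientations are given as a unit quaternion [w, x, y, z].
In Python, from station import get_obs, read_camera, hand_in gives the robot as it stands.
- The arm moves only by the tool arm_command, never from a script. Its argument "commands" is one flat list of numbers, 7 for each row, row after row: the shift along the tool's x, y, z in m, then the turn, a rotation vector about the tool's x, y, z in degrees, then the opening, from 0 (shut) to 1 (fully open). In form: [tx, ty, tz, rx, ry, rz, fingers, tx, ty, tz, rx, ry, rz, fingers, ...]. A call has 1 to 8 rows; each row is the pose to reach, as a shift and turn from the pose commanded when the call began, along the tool's axes at that moment; what a row does not reach only later rows make up. A row lasts 1/10 s, in which the tool goes at most 50 mm and 8.59 degrees, less where a joint would pass 70% of its speed; a pose out of reach is approached as far as the arm can. A call with a gripper value outside its range is refused whole. The fingers move at their own pace and stop on an object; "force" is the grip in N (left out, the last holds). Time passes only in rows, so rows that repeat a pose let the fingers close. It gives the time, the measured TCP pose, the force, the opening and the grip force at its end, in the units of the state.
- get_obs(): the state, without advancing time (a new reading comes with each control period).
- read_camera(name): name is "side" or "top"; returns a dict with "img" (480x640x3 uint8, red, green, blue), "camera_matrix" (3x3 intrinsics, pixels), "pose" (4x4, takes a point from camera to world coordinates). Camera axes: x right, y down, z forward; pixel columns grow to the right and rows downward; lengths in m; the calibration is good to about 2 mm. A picture is of the moment at which its call begins. There is no depth.
- hand_in(): hands the job in; it is judged then, once.
The state is a dict: "t": time; "q": joint angles; "joint_vel": joint speeds; "joint_torque": joint torques, N m; "eef_pos": TCP position; "tool_rot": TCP orientation; "contact_force": force on the tool from outside, world axes, zero at the start; "torque": the same for the moment, N m; "gripper_width": opening from 0.0 (shut) to 1.0 (fully open); "grasp_force": force on a finger pad.
Only numpy, scipy, OpenCV 4.12 (cv2) and the standard library are available. Lean on these libraries where they do the work, as an engineer would, in place of code of your own. Each camera call takes 0.05 s, during which the arm holds its last target. There are 200 camera calls.

## Working session

There is one attempt and no reset: what is moved stays moved. The work goes in short steps, Python scripts to look and compute and a tool call to move; the robot and the scene stay as the last step left them, time stands still between calls to the robot, and variables do not carry over. Pictures are saved under pics/ and viewed, at most 10 in all, crops included, and the job is handed in when it is done.

Besides the shell and the picture viewer there is one more tool, called after ">>>" as a command line: name --argument value ..., lists and objects as JSON in quotes. arm_command: Moves the arm, as the interface text tells. Its arguments: {"type":"object","properties":{"commands":{"type":"array","items":{"type":"number"}},"force":{"type":"number"}},"required":["commands"]}

```bash
mkdir -p pics
python3 - <<'E'
from station import *
import cv2,numpy as np
np.set_printoptions(precision=4,suppress=True)
o=get_obs();print(o['t'],o['eef_pos'],o['tool_rot'],o['gripper_width'])
for n in('top','side'):
    c=read_camera(n);cv2.imwrite(f'pics/{n}0.png',c['img'][:,:,::-1]);np.savez(f'{n}0.npz',**c);print(n,c['camera_matrix'],c['pose'])
E
```

```text
0.0 [ 0.2681 -0.6188  0.2303] [-0.0009  0.9792  0.203  -0.0002] 0.9976322266417577
top [[433.5789   0.     319.1388]
 [  0.     433.5789 230.1096]
 [  0.       0.       1.    ]] [[ 0.0076 -0.9936  0.1126  0.402 ]
 [-0.9998 -0.0057  0.017  -0.0139]
 [-0.0162 -0.1127 -0.9935  1.1638]
 [ 0.      0.      0.      1.    ]]
side [[470.7913   0.     316.8728]
 [  0.     470.7913 233.8845]
 [  0.       0.       1.    ]] [[-0.6187 -0.6478  0.4444 -0.0638]
 [-0.7855  0.4995 -0.3655  0.4801]
 [ 0.0148 -0.5752 -0.8179  1.1132]
 [ 0.      0.      0.      1.    ]]
```

View pics/top0.png

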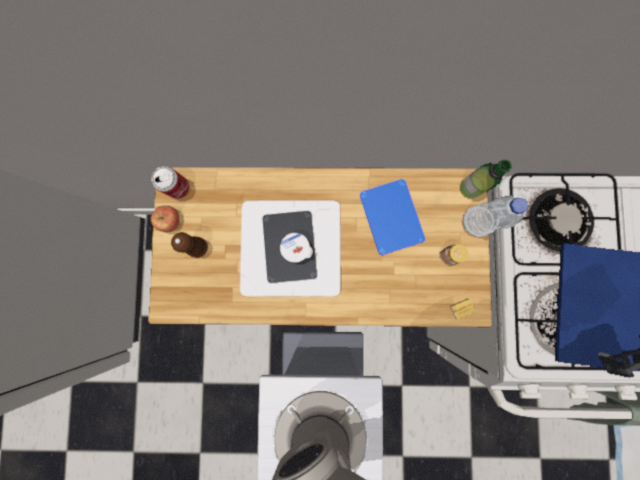

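View pics/side0.png

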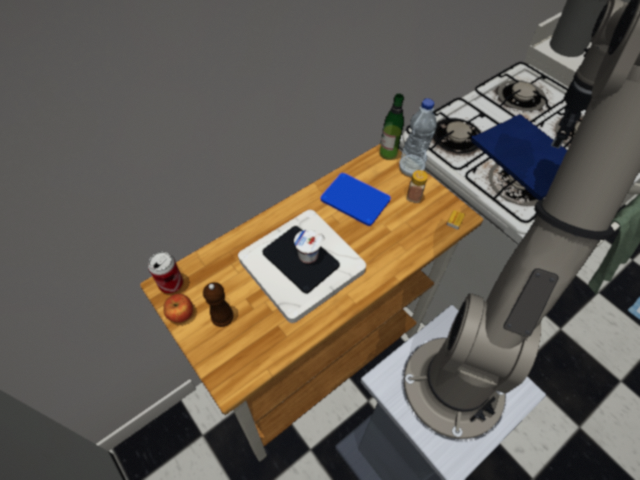

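Top view: candidates are the dark board at (290,246) on the white slab (290,248), and the blue look-alike at (392,217). I choose the dark one, which lies on the slab under the pot (296,248). Pepper mill is at (190,245), spice jar (453,255), can (170,183), bottle (485,180).

```bash
cat > h.py <<'E'
import cv2,numpy as np
from station import *
np.set_printoptions(precision=4,suppress=True)
def ray(c,px,z):
    px=np.atleast_2d(px).astype(float);P=c['pose']
    d=(np.c_[px,np.ones(len(px))]@np.linalg.inv(c['camera_matrix']).T)@P[:3,:3].T
    return P[:3,3]+d*((z-P[2,3])/d[:,2])[:,None]
def big(m,near):
    cs,_=cv2.findContours(m.astype(np.uint8),0,cv2.CHAIN_APPROX_NONE)
    return max((k for k in cs if cv2.pointPolygonTest(cv2.convexHull(k),near,False)>=0),key=cv2.contourArea)[:,0]
def rect(c,k,z):
    w=ray(c,cv2.convexHull(k)[:,0],z)[:,:2].astype(np.float32)
    r=cv2.minAreaRect(w);return r,cv2.boxPoints(r)
def measure(c,near=(290,246)):
    i=c['img'].astype(int);mx=i.max(2);mn=i.min(2)
    sl=big((mn>150)&(mx-mn<40)|(mx<90)&(np.indices(mx.shape)[1]>235)&(np.indices(mx.shape)[1]<345)&(np.indices(mx.shape)[0]>200)&(np.indices(mx.shape)[0]<296),near)
    bo=big(mx<90,near)
    return rect(c,sl,.03),rect(c,bo,.042)
E
python3 - <<'E'
from h import *
c=dict(np.load('top0.npz'))
for r,b in measure(c): print(r);print(b)
# others (top view contact approx)
print('pot lid',ray(c,(296,248),.071+.042))
i=c['img'];cv2.imwrite('pics/crop.png',cv2.resize(i[190:310,150:350,::-1],None,fx=4,fy=4,interpolation=2))
E
```

```text
((0.4845339059829712, 0.0814569741487503), (0.251932293176651, 0.26170212030410767), 0.2637602686882019)
[[ 0.358   0.2117]
 [ 0.3592 -0.05  ]
 [ 0.6111 -0.0488]
 [ 0.6099  0.2129]]
((0.48822805285453796, 0.08229684084653854), (0.16951419413089752, 0.12373537570238113), 5.991386890411377)
[[0.3975 0.135 ]
 [0.4104 0.0119]
 [0.579  0.0296]
 [0.5661 0.1527]]
pot lid [[0.477 0.06  0.113]]
```

View pics/crop.png

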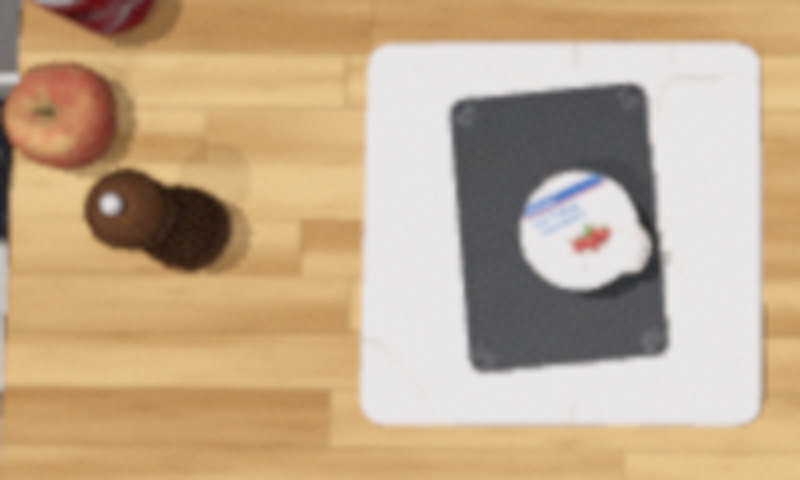

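>>> arm_command --commands '[0.3,-0.26,0,0,0,0,1,0.3,-0.26,0,0,0,0,1,0.3,-0.26,0,0,0,0,1,0.3,-0.26,0,0,0,0,1,0.3,-0.26,0,0,0,0,1,0.3,-0.26,0,0,0,0,1,0.3,-0.26,0,0,0,0,1,0.3,-0.26,0,0,0,0,1]'

```text
t: 0.9
eef_pos: [0.4407, -0.2592, 0.2312]
tool_rot: [-0.0, 0.979, 0.203, -0.0]
contact_force: [1.3, 0.0, 0.2]
gripper_width: 0.996
grasp_force: 0.0
```

```bash
cat >> h.py <<'E'
from scipy.spatial.transform import Rotation as R
def go(p,yaw):
    o=get_obs();q=np.roll(o['tool_rot'],-1);A=R.from_quat(q).as_matrix()
    T=np.array([[np.cos(yaw),np.sin(yaw),0],[np.sin(yaw),-np.cos(yaw),0],[0,0,-1]])
    print('t',o['t'],'pos',o['eef_pos'],'f',o['contact_force'],'shift',A.T@(np.array(p)-o['eef_pos']),'rot',R.from_matrix(A.T@T).as_rotvec(degrees=True))
E
python3 -c "
from h import *
go([.61,.085,.23],.005)"
```

```text
t 0.9 pos [ 0.4407 -0.2592  0.2312] f [1.3403 0.0152 0.2262] shift [ 0.2923 -0.2484  0.0012] rot [-0.0105  0.0088 23.1684]
```

>>> arm_command --commands '[0.292,-0.248,0.001,0,0,23.17,1,0.292,-0.248,0.001,0,0,23.17,1,0.292,-0.248,0.001,0,0,23.17,1,0.292,-0.248,0.001,0,0,23.17,1,0.292,-0.248,0.001,0,0,23.17,1,0.292,-0.248,0.001,0,0,23.17,1,0.292,-0.248,0.001,0,0,23.17,1,0.292,-0.248,0.001,0,0,23.17,1]'

```text
t: 1.7
eef_pos: [0.61, 0.0839, 0.23]
tool_rot: [0.0, 1.0, 0.002, -0.0]
contact_force: [0.8, -1.0, -0.1]
gripper_width: 1.0
grasp_force: 0.0
```

>>> arm_command --commands '[0,0,0.08,0,0,0,1,0,0,0.08,0,0,0,1,0,0,0.13,0,0,0,1,0,0,0.13,0,0,0,1,0,0,0.13,0,0,0,1]'

```text
t: 2.2
eef_pos: [0.6091, 0.082, 0.1002]
tool_rot: [0.0, 1.0, 0.002, -0.001]
contact_force: [0.7, 0.5, 1.5]
gripper_width: 1.0
grasp_force: 0.0
```

```bash
python3 -c "
from h import *
go([.61,.085,.045],.005)
c=read_camera('top');cv2.imwrite('pics/t1.png',cv2.resize(c['img'][170:320,210:370,::-1],None,fx=4,fy=4))
c=read_camera('side');cv2.imwrite('pics/s1.png',cv2.resize(c['img'][180:330,200:400,::-1],None,fx=4,fy=4))"
```

```text
t 2.2 pos [0.6091 0.082  0.1002] f [0.7044 0.4618 1.4768] shift [ 0.001  -0.003   0.0552] rot [ 0.0169  0.1235 -0.0341]
```

View pics/s1.png

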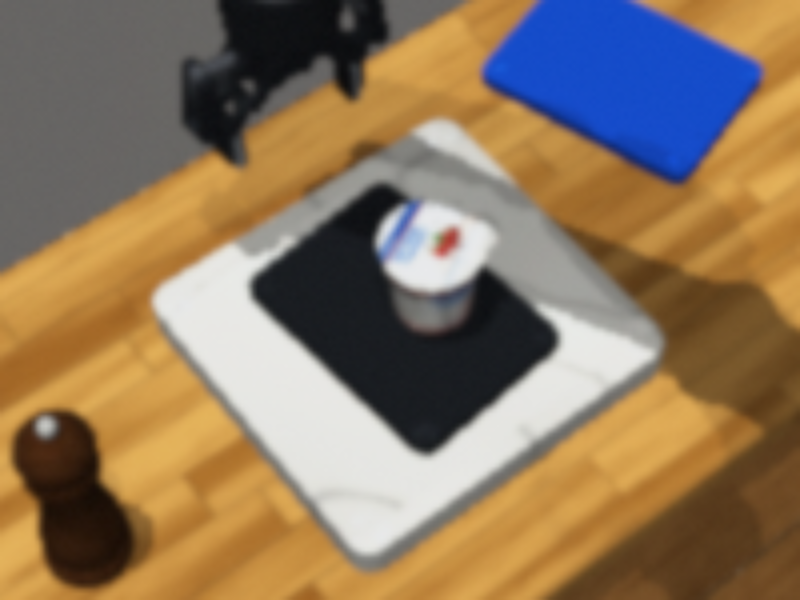

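The side crop shows both open fingertips at crop (240,162) and (352,95), behind the board's rear end and clear of the pot. Intersecting them with the tool's plane gives their real height.

```bash
python3 -c "
from h import *
c=read_camera('side');P=c['pose']
for p in((240,162),(352,95)):
    d=P[:3,:3]@np.linalg.inv(c['camera_matrix'])@[200+p[0]/4,180+p[1]/4,1];print(P[:3,3]+d*(.609-P[0,3])/d[0])"
```

```text
[0.609  0.1237 0.1077]
[0.609  0.0315 0.1088]
```

>>> arm_command --commands '[0.001,0,0.03,0,0,0,1,0.001,0,0.055,0,0,0,1,0.001,0,0.055,0,0,0,1,0.001,0,0.055,0,0,0,1]'

```text
t: 2.75
eef_pos: [0.6116, 0.0822, 0.0471]
tool_rot: [-0.0, 1.0, 0.002, 0.001]
contact_force: [0.5, 0.5, 0.3]
gripper_width: 0.996
grasp_force: 0.0
```

>>> arm_command --commands '[0,0,0.013,0,0,0,1,0,0,0.02,0,0,0,1,0,0,0.02,0,0,0,1]'

```text
t: 3.05
eef_pos: [0.6101, 0.0819, 0.0246]
tool_rot: [0.0, 1.0, 0.002, -0.001]
contact_force: [-0.3, 1.1, -0.6]
gripper_width: 0.998
grasp_force: 0.0
```

>>> arm_command --commands '[0,0,0.001,0,0,0,1,0,0,0.002,0,0,0,1,0,0,0.003,0,0,0,1,0,0,0.003,0,0,0,1]'

```text
t: 3.45
eef_pos: [0.6107, 0.0821, 0.0223]
tool_rot: [0.0, 1.0, 0.002, 0.0]
contact_force: [0.5, 0.7, -0.3]
gripper_width: 1.001
grasp_force: 0.0
```

>>> arm_command --commands '[-0.008,0,0,0,0,0,1,-0.016,0,0,0,0,0,1,-0.022,0,0,0,0,0,1,-0.028,0,0,0,0,0,1,-0.034,0,0,0,0,0,1,-0.04,0,0,0,0,0,1,-0.046,0,0,0,0,0,1,-0.05,0,0,0,0,0,1]'

```text
t: 4.25
eef_pos: [0.5604, 0.0821, 0.0225]
tool_rot: [-0.0, 1.0, 0.002, 0.0]
contact_force: [2.4, -0.3, -1.2]
gripper_width: 0.998
grasp_force: 1.5
```

```bash
python3 -c "
from h import *
go([.53,.082,.022],.005)
c=read_camera('top');cv2.imwrite('pics/t2.png',cv2.resize(c['img'][170:320,210:370,::-1],None,fx=4,fy=4))
c=read_camera('side');cv2.imwrite('pics/s2.png',cv2.resize(c['img'][180:330,200:400,::-1],None,fx=4,fy=4))"
```

```text
t 4.25 pos [0.5604 0.0821 0.0225] f [ 2.3634 -0.2727 -1.2009] shift [-0.0304 -0.0001  0.0004] rot [-0.0206 -0.03   -0.0464]
```

View pics/s2.png

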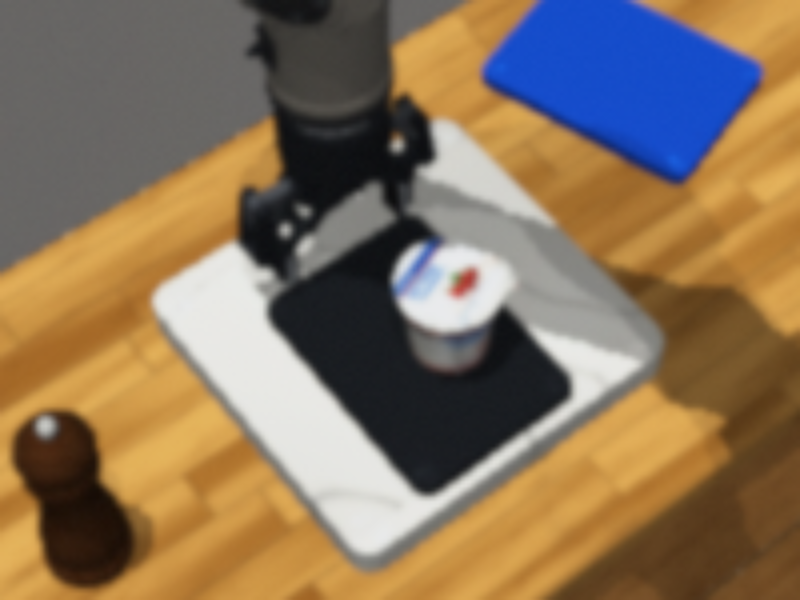

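View pics/t2.png

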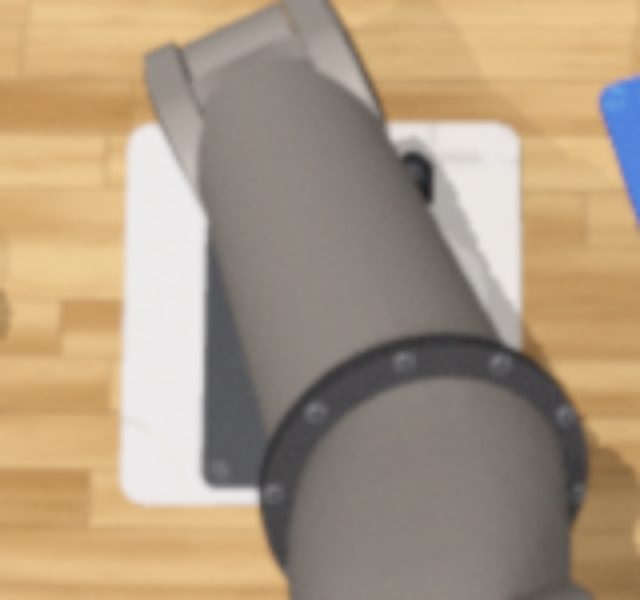

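Side crop: both fingers sit against the rear end, the pot is clear, and the front edge runs from (430,495) to (572,390), almost parallel to the slab edge. The top view is blocked by the arm, so I'll use the side view to measure the front edge.

```bash
cat >> h.py <<'E'
def side():
    c=read_camera('side');i=c['img'].astype(int);mx=i.max(2)
    m=(mx<75);m[:, :255]=0;m[:232]=0;m[:,350:]=0
    k=big(m,(312,282));w=ray(c,k,.042)[:,:2]
    f=[w[abs(w[:,1]-y)<.004][:,0].min() for y in np.arange(.04,.125,.01)]
    p=np.polyfit(np.arange(.04,.125,.01),f,1);print('front x at y=.08: %.4f yaw %.3f'%(np.polyval(p,.08),-p[0]),np.array(f))
    return c
E
python3 -c "
from h import *
side()"
```

```text
front x at y=.08: 0.3664 yaw 0.011 [0.3668 0.367  0.3672 0.3658 0.366  0.3662 0.3664 0.366  0.3662]
```

>>> arm_command --commands '[-0.006,0,0,0,0,0,1,-0.012,0,0,0,0,0,1,-0.018,0,0,0,0,0,1,-0.024,0,0,0,0,0,1,-0.03,0,0,0,0,0,1,-0.036,0,0,0,0,0,1,-0.04,0,0,0,0,0,1,-0.044,0,0,0,0,0,1]'

```text
t: 5.2
eef_pos: [0.5163, 0.0817, 0.0224]
tool_rot: [-0.0, 1.0, 0.002, 0.0]
contact_force: [3.4, 0.6, -0.8]
gripper_width: 1.0
grasp_force: 1.6
```

>>> arm_command --commands '[-0.004,0,0,0,0,0,1,-0.008,0,0,0,0,0,1,-0.011,0,0,0,0,0,1,-0.013,0,0,0,0,0,1,-0.014,0,0,0,0,0,1]'

```text
t: 5.7
eef_pos: [0.5026, 0.0816, 0.0224]
tool_rot: [0.0, 1.0, 0.002, 0.0]
contact_force: [2.6, -0.4, 0.2]
gripper_width: 0.999
grasp_force: 1.7
```

```bash
python3 -c "
from h import *
go([.5025,.082,.022],.005)
c=side()
cv2.imwrite('pics/s3.png',cv2.resize(c['img'][180:330,200:400,::-1],None,fx=4,fy=4))"
```

```text
t 5.7 pos [0.5026 0.0816 0.0224] f [ 2.6362 -0.4414  0.2143] shift [-0.0001 -0.0004  0.0004] rot [ 0.0001 -0.0103 -0.0335]
front x at y=.08: 0.3118 yaw 0.226 [0.3315 0.3205 0.3075 0.3079 0.3083 0.3077 0.3075 0.3073 0.3076]
```

View pics/s3.png

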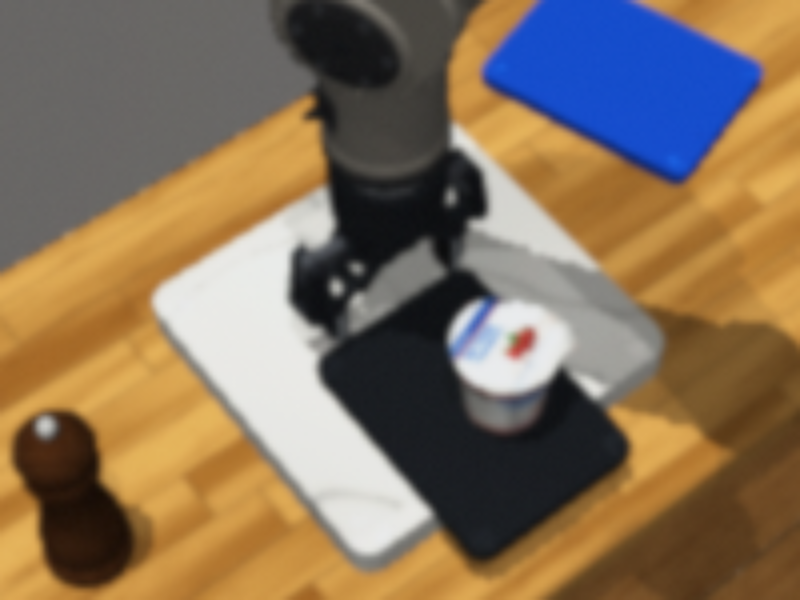

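Side crop: the front end sticks out past the slab edge (front edge about (480,560) to (628,450)), it's square, and the pot is standing. The outlying right-hand samples come from my mask being cut off. Retreating, then one check.

>>> arm_command --commands '[0.01,0,0,0,0,0,1,0.03,0,0,0,0,0,1,0.06,0,0,0,0,0,1,0.07,0,-0.03,0,0,0,1,0.07,0,-0.08,0,0,0,1,0.07,0,-0.13,0,0,0,1,0.07,0,-0.18,0,0,0,1,0.07,0,-0.2,0,0,0,1]'

```text
t: 6.55
eef_pos: [0.5744, 0.0824, 0.2273]
tool_rot: [-0.001, 1.0, 0.002, 0.003]
contact_force: [0.3, 0.1, -0.5]
gripper_width: 0.999
grasp_force: 0.0
```

>>> arm_command --commands '[0,0.3,0,0,0,0,1,0,0.3,0,0,0,0,1,0,0.3,0,0,0,0,1,0,0.3,0,0,0,0,1,0,0.3,0,0,0,0,1,0,0.3,0,0,0,0,1,0,0.3,0,0,0,0,1,0,0.3,0,0,0,0,1]'

```text
t: 7.35
eef_pos: [0.573, -0.2196, 0.2215]
tool_rot: [-0.0, 1.0, 0.001, -0.001]
contact_force: [-0.0, 0.5, -0.4]
gripper_width: 1.0
grasp_force: 0.0
```

```bash
sed -i 's/m\[:,350:\]=0/m[:,365:]=0/' h.py; python3 -c "
from h import *
go([.5,0,.2],0)
side()
c=read_camera('top');i=c['img'].astype(int)
r,b=rect(c,big(i.max(2)<90,(290,270)),.042);print(r,b)
cv2.imwrite('pics/t4.png',cv2.resize(c['img'][150:340,140:520,::-1],None,fx=2,fy=2))"
```

```text
t 7.35 pos [ 0.573  -0.2196  0.2215] f [-0.0136  0.5433 -0.3763] shift [-0.0727 -0.2197  0.0218] rot [-0.0391  0.1317  0.0605]
front x at y=.08: 0.3076 yaw 0.011 [0.309  0.3078 0.3075 0.307  0.3073 0.3071 0.3075 0.3073 0.3076]
((0.4098532199859619, 0.04561232030391693), (0.09615633636713028, 0.04448351636528969), 36.41263198852539) [[ 0.358   0.035 ]
 [ 0.3844 -0.0008]
 [ 0.4617  0.0563]
 [ 0.4353  0.0921]]
```

View pics/t4.png

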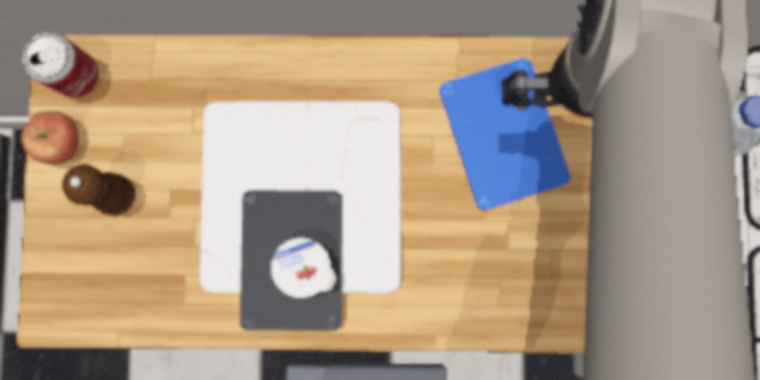

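Top crop: the board is square with its front at row 329, slab front at row 292 (about 50 mm past the edge), and the pot stands on it. The arm covers the jar and bottle here, so I'll check them in the side view.

```bash
python3 -c "
from h import *
c=read_camera('side');cv2.imwrite('pics/s5.png',c['img'][:,:,::-1])"
```

```text
(no output)
```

View pics/s5.png

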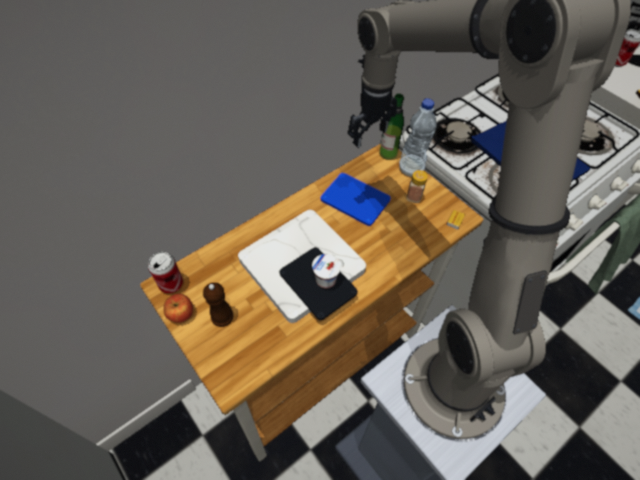

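The bottle (390,130), jar (417,186), can (165,272) and mill (218,304) are all where they started, and the arm is well above them. Handing in.

```bash
python3 -c "
from station import *
print(hand_in())"
```

```text
the job is handed in; nothing more can be done
None
```

The job is handed in (no verdict was returned): the slate board now sticks out about 50 mm past the slab's front edge and lies square to it within about 0.01 rad, the pot is standing untouched on it, and the other objects look unmoved in the last picture.

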